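# Gauge the pouring slot of a plaster mould and hold the gauge up to be read

### The job

Take the yellow-handled gauge out of the wooden tool block and push its blade straight down into the pouring slot of the white plaster mould until it is fully home, with the handle's shoulder on the plaster. Then draw it out again, turn it level with its marked face upwards, and keep it raised and still, at least 20 cm above the table; finish while holding it there, touching nothing but the gripper. Leave the red gauge, the glaze jar, the dish and the brush where they are.

Things in the scene. Friction and masses are not known exactly. Their poses are not given: they have to be found in the camera images.
- gauge_grip (a point): Yellow-handled gauge (120 g) to be used: centre of its handle, a block 28 mm wide (its y), 16 mm thick (x), 64 mm long (z). +z points away from the blade; the shoulder (handle's blade end) is 32 mm along -z. The marked face looks along +x: white panel with black lines on the handle, black lines on the blade. It starts upright in a slot of the tool block, shoulder on the block, centre 98 mm above the table.
- gauge_tip (a point): Tip of the yellow gauge's steel blade, axes as the handle's; 87 mm from the handle's centre along -z. The blade is 55 mm long from the shoulder, 20 mm wide (y) and 4 mm thick (x); its last 8 mm are narrowed to 14 x 3 mm.
- stand: Wooden tool block, fixed, 150 mm (x) x 64 mm (y) x 66 mm high, origin at the centre of its underside. Two slots in its top, at x = -45 and +45 mm, each 24.5 mm along y, 8.5 mm along x, 60 mm deep. One holds the yellow gauge, the other the red one; the gauges' axes are parallel to the block's.
- mould_slot (a point): Mouth of the pouring slot: centre of the flat top of the white plaster mould, 122 mm above the table. Slot 25.5 mm along its y, 9.5 mm along x, straight down 60 mm, rim chamfered 2 mm; z up. The blade fits either way round. Mould 110 (x) x 96 (y) x 80 mm high, with black rubber bands, on a blue banding wheel 220 mm across, 42 mm high; all fixed, neither turns.
- red_gauge_grip (a point): Bystander: red-handled gauge of the same handle, blade 45 mm long, standing in the other slot. The point is the centre of its handle.
- glaze_jar_mid (a point): Bystander: blue glaze jar with a black cap, 56 mm diameter, 75 mm high; the point is half-way up.
- dish: Bystander: white paint dish, 90 mm across, 25 mm high, origin at the centre of its underside.
- brush_grip (a point): Bystander: paint brush, 190 mm long, lying on the table beyond the block; the point is in the middle of its handle.
Not all that is in view belongs to the job. There is more than one size of the part that bears gauge_grip; the job needs the largest.

How it is judged:
By the outcome, as a careful person would: the job done as asked, in the order asked, and still so for the second after the job is handed in, while the arm keeps its last pose, push and grip.
It also fails if it takes over 51 s, if anything falls off the work surface, if the arm or the gripper's body presses on something with over 40 N, if the wrist force passes 120 N, or if a joint passes its speed limit or range.

### The arm

A 6-joint arm with a two-finger parallel gripper is mounted at the origin on the work surface. World frame = base frame: x ahead of the robot, y to its left, z up, the work surface at z = 0. Lengths are in m, angles in rad, forces in N, time in s.
With the tool pointing down it reaches from about 0.35 to 0.875 m from the base axis. Payload 4.2 kg.
Tool frame: the origin (TCP) lies at the very end of the fingers, on their centre line; the grasp point (between the pads) lies robot.hold_point_z behind it (robot.hold_point_z is the distance from the TCP to the grasp point, in m); y points along the fingers, z is the direction in which the jaws open and shut, and the axes are right-handed (so a half turn about y gives the same grasp; the last joint's range is limited). The gripper opens to 85 mm and grips with 20 to 120 N. Pads are 22 mm wide; open, the fingers measure 114 mm over their backs; the gripper's body (76 mm by 85 mm) begins 54 mm behind the grasp point. The pads swing forward as they close: fully open they stand 13 mm farther back than shut.
Start: joints at [0.259, 0.385, 0.008, 0, -1.194, -0.259], TCP at [0.625, 0, 0.205] pointing down, gripper open.
Joint ranges: [-3.14, 3.14], [-1.21, 2.06], [-1.07, 1.41], [-3.16, 2.05], [-2.99, -0.16], [-3.1, 3.1]. Speed limits (rad/s): [2.79, 2.79, 3.14, 3.14, 3.14, 3.14].

### API

Orientations are given as a 3x3 rotation matrix whose columns are the frame's x, y, z axes.
In Python, from workcell import readout, cams, order, nets, robot gives the robot as it stands.
- The arm moves only by the tool move_arm, never from a script. Its argument "moves" is a list of rows, each a list of 7 numbers: the shift along the tool's x, y, z in cm, then the turn, a rotation vector about the tool's x, y, z in degrees, then the closure, from 0 (fully open) to 1 (shut). In form: [[x, y, z, ax, ay, az, claw], ...]. A call has 1 to 20 rows; each row shifts and turns the pose as measured when the row begins, along the tool's axes as they then stand; what a row does not reach is not made up. A row lasts 1/12 s, in which the tool goes at most 41.7 mm and 7.16 degrees, less where a joint would pass 70% of its speed; a pose out of reach is approached as far as the arm can. A call is refused whole if a number of a shift passes 4.17 or a number of a turn 7.16, either way. A call with a gripper value outside its range is refused whole. The fingers move at their own pace and stop on an object; the grip force is fixed at half the most. Time passes only in rows, so rows that do not move let the fingers close. It gives the time, the measured TCP pose, the force and the opening at its end, in the units of the state.
- readout.state(): the state, without advancing time (a new reading comes with each control period).
- cams.snapshot(name): name is "scene" or "side" or "wrist"; returns a dict with "image" (420x560x3 uint8, blue, green, red), "fx", "fy", "cx", "cy" (pixels), "dist" ([k1, k2, p1, p2, k3] as OpenCV has them; the pictures are not rectified), "R" (3x3) and "t" (3): a world point X has camera coordinates R X + t. Camera axes: x right, y down, z forward; pixel columns grow to the right and rows downward; lengths in m; the calibration is good to about 2 mm. A picture is of the moment at which its call begins. There is no depth.
- order.close_job(): hands the job in, once; it reports no verdict.
Trained networks look in a picture, given as the dict that the camera call returned (one of the last four; its "shot" number tells which), for a name from the list of things; names that differ only in an ending like _2 or _b are one class to them, and where a whole thing is asked for, a point or a joint stands for the part that bears it (a point fixed in the world has none). Each returns a list of dicts, best first, with "confidence" (0 to 1); they miss things now and then, are a little off and sometimes report something else, mostly with a low value. They report only what shows in the picture. A call takes as long as a camera call. They do not tell look-alikes from the thing itself.
- nets.recognise(picture, label): "rect" ([centre column, centre row, width, height] in pixels, round what is visible of it).
- nets.pinpoint(picture, label): "xy" ([column, row] in pixels: a listed point, or the origin of a listed thing).
The state is a dict: "t": time; "qpos": joint angles; "qvel": joint speeds; "joint_torque": joint torques, N m; "eef_pos": TCP position; "tool_rot": TCP orientation; "ft_force": force on the tool from outside, world axes, zero at the start; "ft_torque": the same for the moment, N m; "finger_gap": finger opening in m.
Only numpy, scipy, OpenCV 4.12 (cv2) and the standard library are available. Lean on these libraries where they do the work, as an engineer would, in place of code of your own. Each camera call takes 0.05 s, during which the arm holds its last target. There are 200 camera calls.

## Working session

There is one attempt and no reset: what is moved stays moved. The work goes in short steps, Python scripts to look and compute and a tool call to move; the robot and the scene stay as the last step left them, time stands still between calls to the robot, and variables do not carry over. Pictures are saved under pics/ and viewed, on a budget of 10 in all, crops included, one or two more only if the job needs it, and the job is handed in when it is done.

Besides the shell and the picture viewer there is one more tool, called after "Request:" by a JSON object that holds its "name" and its "arguments". move_arm: Moves the arm, as the interface text tells. Its arguments: {"type":"object","properties":{"moves":{"type":"array","items":{"type":"array","items":{"type":"number"}}}},"required":["moves"]}

```bash
mkdir -p pics; cat > h.py <<'E'
import numpy as np, cv2
from workcell import readout, cams, order, nets, robot
np.set_printoptions(precision=4,suppress=True)
def K(p): return np.array([[p["fx"],0,p["cx"]],[0,p["fy"],p["cy"]],[0,0,1.]])
def ray(p,xy):
    u=cv2.undistortPoints(np.array([[xy]],float),K(p),np.array(p["dist"],float))[0,0]
    R=np.array(p["R"]);return -R.T@np.array(p["t"]), R.T@np.array([u[0],u[1],1.])
def atz(p,xy,z):
    o,d=ray(p,xy);return o+d*(z-o[2])/d[2]
def tri(obs):
    A=np.zeros((3,3));b=np.zeros(3)
    for p,xy in obs:
        o,d=ray(p,xy);d=d/np.linalg.norm(d);M=np.eye(3)-np.outer(d,d);A+=M;b+=M@o
    X=np.linalg.solve(A,b);return X
def proj(p,X):
    return cv2.projectPoints(np.array(X,float).reshape(-1,1,3),cv2.Rodrigues(np.array(p["R"]))[0],np.array(p["t"],float),K(p),np.array(p["dist"],float))[0][:,0]
E
python3 - <<'E'
from h import *
print(robot.hold_point_z, readout.state())
P={n:cams.snapshot(n) for n in("scene","side","wrist")}
for n,p in P.items():
    cv2.imwrite(f"pics/{n}0.png",p["image"]); print(n,"cam at",-np.array(p["R"]).T@np.array(p["t"]))
    for l in("gauge_grip","gauge_tip","mould_slot","stand","red_gauge_grip","glaze_jar_mid","dish","brush_grip"):
        print(n,l,[(np.round(d["xy"]).tolist(),round(d["confidence"],2)) for d in nets.pinpoint(p,l)][:5])
cv2.imwrite("pics/ss0.png",cv2.resize(np.vstack([P["scene"]["image"],P["side"]["image"]]),None,fx=.71,fy=.71))
E
```

```text
0.0187 {'t': 0.0, 'qpos': array([ 0.2586,  0.3856,  0.0066, -0.0005, -1.194 , -0.2586]), 'qvel': array([-0.    ,  0.0009,  0.    ,  0.0022,  0.0024,  0.0005]), 'joint_torque': array([ -0.001 , -39.2286,  18.84  ,   4.1862,  -0.0047,   0.    ]), 'eef_pos': array([0.6243, 0.    , 0.2034]), 'tool_rot': array([[ 0.0002, -0.0022, -1.    ],
       [ 1.    , -0.0001,  0.0002],
       [-0.0001, -1.    ,  0.0022]]), 'ft_force': array([ 0.0133,  0.0573, -0.9296]), 'ft_torque': array([ 0.0556,  0.0397, -0.0136]), 'finger_gap': 0.08561983254711696}
scene cam at [0.9743 0.6787 0.6097]
scene gauge_grip [([394.0, 233.0], 0.85), ([422.0, 280.0], 0.65), ([401.0, 224.0], 0.44)]
scene gauge_tip [([417.0, 307.0], 0.59)]
scene mould_slot [([248.0, 165.0], 0.56)]
scene stand [([368.0, 278.0], 0.56)]
scene red_gauge_grip [([247.0, 166.0], 0.71), ([349.0, 246.0], 0.63)]
scene glaze_jar_mid [([169.0, 227.0], 0.9)]
scene dish [([236.0, 276.0], 0.58)]
scene brush_grip [([263.0, 357.0], 0.93)]
side cam at [0.086  0.8437 0.7436]
side gauge_grip [([272.0, 287.0], 0.75), ([234.0, 329.0], 0.75)]
side gauge_tip [([322.0, 323.0], 0.88), ([236.0, 354.0], 0.69)]
side mould_slot [([315.0, 167.0], 0.85)]
side stand [([255.0, 311.0], 0.64)]
side red_gauge_grip [([239.0, 260.0], 0.59)]
side glaze_jar_mid [([237.0, 173.0], 0.82)]
side dish [([217.0, 233.0], 0.97), ([312.0, 166.0], 0.55)]
side brush_grip [([133.0, 270.0], 0.66)]
wrist cam at [ 0.6252 -0.0829  0.3714]
wrist gauge_grip [([490.0, 356.0], 0.71), ([430.0, 414.0], 0.66)]
wrist gauge_tip [([462.0, 322.0], 0.8)]
wrist mould_slot [([367.0, 69.0], 0.76)]
wrist stand [([371.0, 348.0], 0.72), ([430.0, 416.0], 0.55)]
wrist red_gauge_grip [([361.0, 393.0], 0.91)]
wrist glaze_jar_mid [([139.0, 92.0], 0.71)]
wrist dish []
wrist brush_grip [([188.0, 378.0], 0.81)]
```

View pics/scene0.png

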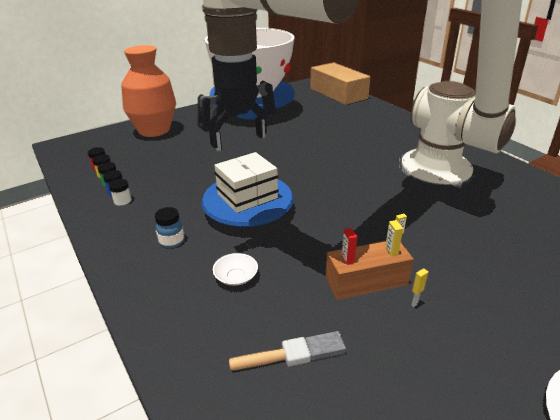

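View pics/side0.png

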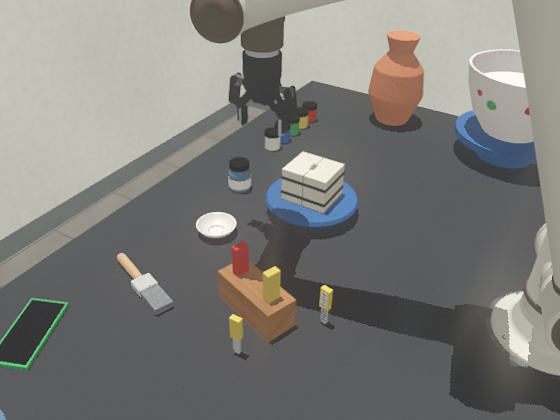

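Yellow candidates in the scene view: the gauge in the block (394,233), a small one in front of it (420,283), and another small one behind it (401,221). The one in the block shares it with the red gauge, as described. The mould is at (247,167). Next I'll triangulate and view close crops.

```bash
python3 - <<'E'
from h import *
P={n:cams.snapshot(n) for n in("scene","side","wrist")}
s,d,w=P["scene"],P["side"],P["wrist"]
for l,o in {"yellow":[(s,(394,233)),(d,(272,287))],"red":[(s,(349,246)),(d,(240,260)),(w,(361,393))],"mould":[(s,(248,165)),(d,(315,167)),(w,(367,69))],"stand":[(s,(368,278)),(d,(255,311)),(w,(371,348))]}.items():
    X=tri(o);print(l,X,[np.round(proj(p,X)[0]-xy,1).tolist() for p,xy in o])
a=cv2.resize(s["image"][195:320,310:450],None,fx=5,fy=5,interpolation=cv2.INTER_CUBIC)[:600]
cv2.imwrite("pics/crop0.png",a)
cv2.imwrite("pics/wr0.png",w["image"])
E
```

```text
yellow [0.4405 0.2497 0.1017] [[1.4, 2.9], [1.5, -3.2]]
red [0.5288 0.2206 0.0965] [[0.2, 1.0], [0.7, -0.8], [-0.1, 0.5]]
mould [ 0.5534 -0.1112  0.1217] [[-1.7, 1.3], [-0.8, -0.5], [8.9, 0.4]]
stand [0.4864 0.2382 0.0048] [[-0.2, 2.1], [0.2, -1.6], [2.0, 0.5]]
```

View pics/crop0.png

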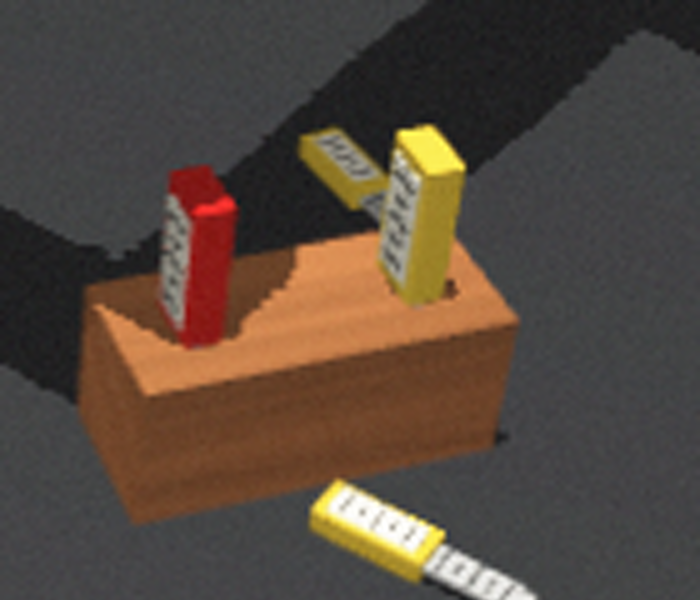

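View pics/wr0.png

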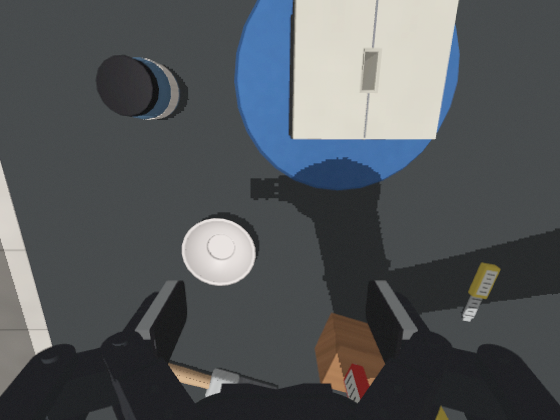

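The block holds the larger yellow gauge, with its marked face looking towards the red one (heading about -18°). Both small gauges lie on the table, so they're decoys. In the wrist view the slot is at (370,70). I'll go above the yellow gauge and turn +72° about vertical.

Request:
{"name": "move_arm", "arguments": {"moves": [[2.5,-0.5,1.85,0,0,0,0],[2.5,-0.5,1.85,0,0,0,0],[2.5,-0.5,1.85,0,0,0,0],[2.5,-0.5,1.85,0,0,0,0],[2.5,-0.5,1.85,0,0,0,0],[2.5,-0.5,1.85,0,0,0,0],[2.5,-0.5,1.85,0,0,0,0],[2.5,-0.5,1.85,0,0,0,0],[2.5,-0.5,1.85,0,0,0,0],[2.5,-0.5,1.85,0,0,0,0]]}}

```text
t: 2.33
eef_pos: [0.4354, 0.2557, 0.2542]
tool_rot: [[0.012, -0.002, -1.0], [1.0, -0.001, 0.012], [-0.001, -1.0, 0.002]]
ft_force: [-0.1, 1.1, 0.2]
finger_gap: 0.0856
```

Request:
{"name": "move_arm", "arguments": {"moves": [[0,0,0,0,-7,0,0],[0,0,0,0,-7,0,0],[0,0,0,0,-7,0,0],[0,0,0,0,-7,0,0],[0,0,0,0,-7,0,0],[0,0,0,0,-7,0,0],[0,0,0,0,-7,0,0],[0,0,0,0,-7,0,0],[0,0,0,0,-7,0,0],[0,0,0,0,-7,0,0],[0,0,0,0,0,0,0],[0,0,0,0,0,0,0]]}}

```text
t: 3.33
eef_pos: [0.4312, 0.2626, 0.2584]
tool_rot: [[-0.946, 0.003, -0.324], [0.324, 0.006, -0.946], [-0.001, -1.0, -0.007]]
ft_force: [-1.9, 0.7, 0.4]
finger_gap: 0.0856
```

```bash
cat > look.py <<'E'
from h import *
import sys
s=readout.state();print(s["t"],s["qpos"],s["eef_pos"],s["ft_force"],s["finger_gap"]);print(s["tool_rot"])
w=cams.snapshot("wrist");cv2.imwrite(sys.argv[1],w["image"]);np.save("w.npy",w,allow_pickle=True)
E
python3 look.py pics/w1.png; python3 - <<'E'
from h import *
w=cams.snapshot("wrist")
for l in("gauge_grip","red_gauge_grip","stand","gauge_tip"):
    z={"stand":0,"gauge_tip":.011}.get(l,.098)
    print(l,[(np.round(d["xy"],1).tolist(),round(d["confidence"],2),atz(w,d["xy"],z)) for d in nets.pinpoint(w,l)])
E
```

```text
3.3333 [ 0.8683  0.1386 -0.1922 -0.0014 -1.2334  0.3735] [0.4312 0.2626 0.2584] [-1.9344  0.7343  0.4398] 0.08564973646190735
[[-0.9462  0.0032 -0.3235]
 [ 0.3235  0.0058 -0.9462]
 [-0.0012 -1.     -0.0065]]
gauge_grip [([234.8, 136.1], 0.91, array([0.5017, 0.284 , 0.098 ])), ([283.1, 176.8], 0.8, array([0.4467, 0.2509, 0.098 ])), ([386.0, 197.8], 0.59, array([0.3896, 0.1537, 0.098 ]))]
red_gauge_grip [([282.4, 88.0], 0.9, array([0.5288, 0.2243, 0.098 ]))]
stand [([281.9, 127.1], 0.6, array([0.4902, 0.2366, 0.    ]))]
gauge_tip [([346.9, 207.7], 0.95, array([0.3612, 0.1858, 0.011 ])), ([197.5, 162.8], 0.58, array([0.4837, 0.3557, 0.011 ]))]
```

View pics/w1.png

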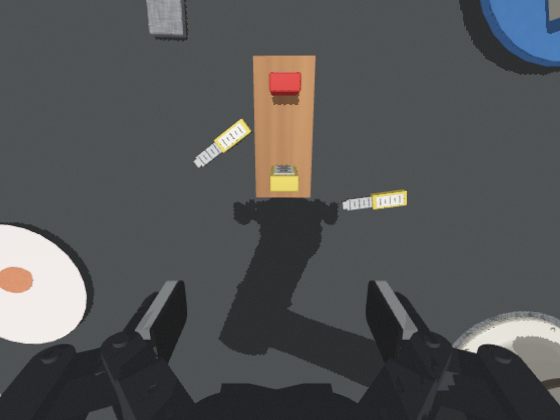

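The wrist view shows the yellow handle's top at (284,184), marked face towards the red gauge (285,83), and the block square in the image. The decoys are at (232,135) and (390,200). Next I'll measure the top face and the block's edge directions.

```bash
python3 - <<'E'
from h import *
w=np.load("w.npy",allow_pickle=True).item()
im=w["image"];h=cv2.cvtColor(im,cv2.COLOR_BGR2HSV)
m=cv2.inRange(h,(22,120,90),(35,255,255));m[:,:262]=0;m[:,310:]=0;m[:150]=0;m[230:]=0
ys,xs=np.nonzero(m);print("yellow",xs.min(),xs.max(),ys.min(),ys.max(),len(xs))
r=m.sum(1)//255;print({int(y):int(r[y]) for y in np.nonzero(r)[0]})
rows=[y for y in np.nonzero(r)[0] if r[y]>18]
for y in rows[:1]+rows[-1:]: 
    c=np.nonzero(m[y])[0];print(y,c.min(),c.max(),atz(w,(c.min()-.0,y),.13),atz(w,(c.max(),y),.13))
print("top centre",atz(w,((xs.min()+xs.max())/2,np.mean(rows)),.13))
b=cv2.inRange(h,(5,80,60),(18,255,255));b[:,:250]=0;b[:,320:]=0;b[:50]=0;b[202:]=0
c=max(cv2.findContours(b,cv2.RETR_EXTERNAL,cv2.CHAIN_APPROX_NONE)[0],key=cv2.contourArea)
bx=cv2.boxPoints(cv2.minAreaRect(c));W=np.array([atz(w,p,.066) for p in bx]);print(bx,W)
for i in range(4):
    e=W[(i+1)%4]-W[i];print(np.linalg.norm(e),np.degrees(np.arctan2(e[1],e[0])))
print("centre",W.mean(0))
u=w; print("TCP proj",proj(w,readout.state()["eef_pos"]))
E
```

```text
yellow 270 298 166 191 526
{166: 4, 167: 3, 168: 5, 169: 5, 170: 5, 171: 5, 172: 5, 173: 4, 174: 4, 175: 27, 176: 29, 177: 29, 178: 29, 179: 29, 180: 29, 181: 29, 182: 29, 183: 29, 184: 29, 185: 29, 186: 29, 187: 29, 188: 29, 189: 29, 190: 28, 191: 25}
175 271 297 [0.4581 0.2596 0.13  ] [0.4502 0.2363 0.13  ]
191 272 296 [0.4431 0.2638 0.13  ] [0.4357 0.2419 0.13  ]
top centre [0.4468 0.2504 0.13  ]
[[253.  55.]
 [315.  55.]
 [315. 197.]
 [253. 197.]] [[0.5699 0.2419 0.066 ]
 [0.5493 0.1819 0.066 ]
 [0.4056 0.2244 0.066 ]
 [0.4291 0.2937 0.066 ]]
0.06343387896466773 -108.91132038705622
0.14986277717544533 163.49384272630866
0.07309016369555808 71.27878562827337
0.15001105306816573 -20.197351852949716
centre [0.4885 0.2355 0.066 ]
TCP proj [[276.3207 260.7823]]
```

Request:
{"name": "move_arm", "arguments": {"moves": [[-1.0,0,0.4,0,0,0,0],[-0.8,0,0.3,0,0,0,0],[0,2,0,0,0,0,0],[0,3,0,0,0,0,0],[0,3,0,0,0,0,0],[0,2,0,0,0,0,0],[0,0,0,0,0,0,0],[0,0,0,0,0,0,0]]}}

```text
t: 4.3
eef_pos: [0.4531, 0.2483, 0.1573]
tool_rot: [[-0.945, 0.01, -0.327], [0.327, 0.009, -0.945], [-0.006, -1.0, -0.012]]
ft_force: [0.1, 0.5, 0.1]
finger_gap: 0.0858
```

```bash
cat > go.py <<'E'
# go.py x y z heading(deg of gauge +x; tool x = -gauge x), tool down -> shift cm & turn deg in tool axes
from h import *
import sys
from scipy.spatial.transform import Rotation as Ro
x,y,z,hd=map(float,sys.argv[1:5]);a=np.radians(hd)
gx=np.array([np.cos(a),np.sin(a),0]);D=np.column_stack([-gx,[0,0,-1],np.cross(-gx,[0,0,-1])])
s=readout.state();R=s["tool_rot"];R=Ro.from_matrix(R).as_matrix()
print("shift",R.T@(np.array([x,y,z])-s["eef_pos"])*100,"turn",Ro.from_matrix(R.T@D).as_rotvec(degrees=True),"f",s["ft_force"])
E
python3 go.py .4462 .2502 .079 -18.7
```

```text
shift [0.7626 7.8268 0.1382] turn [ 0.6761 -0.3823 -0.3477] f [0.1045 0.4557 0.1378]
```

Request:
{"name": "move_arm", "arguments": {"moves": [[0.8,1.5,0.1,0.7,-0.4,-0.3,0],[0,1.5,0,0,0,0,0],[0,0,0,0,0,0,0],[0,0,0,0,0,0,0]]}}

```text
t: 4.63
eef_pos: [0.4474, 0.2517, 0.1292]
tool_rot: [[-0.947, 0.005, -0.32], [0.32, 0.003, -0.947], [-0.004, -1.0, -0.004]]
ft_force: [-0.5, 0.6, 0.4]
finger_gap: 0.0856
```

```bash
python3 go.py .4462 .2502 .079 -18.7
```

```text
shift [0.0879 5.0193 0.2034] turn [ 0.2463  0.0194 -0.238 ] f [-0.4955  0.5812  0.4131]
```

Request:
{"name": "move_arm", "arguments": {"moves": [[0.1,1.5,0.1,0.2,0,-0.2,0],[0,1.5,0.1,0,0,0,0],[0,1.5,0,0,0,0,0],[0,0.5,0,0,0,0,0],[0,0,0,0,0,0,0],[0,0,0,0,0,0,0]]}}

```text
t: 5.13
eef_pos: [0.4499, 0.2548, 0.0849]
tool_rot: [[-0.948, 0.012, -0.317], [0.317, 0.01, -0.948], [-0.008, -1.0, -0.013]]
ft_force: [0.6, -0.6, 0.0]
finger_gap: 0.0851
```

```bash
python3 go.py .4462 .2502 .079 -18.7
```

```text
shift [0.2041 0.5825 0.5642] turn [ 0.7301  0.2101 -0.4596] f [ 0.5622 -0.6178  0.0183]
```

Request:
{"name": "move_arm", "arguments": {"moves": [[0.2,0.6,0.6,0.7,0.2,-0.5,0],[0,0,0,0,0,0,0],[0,0,0,0,0,0,0]]}}

```text
t: 5.38
eef_pos: [0.4473, 0.2509, 0.0811]
tool_rot: [[-0.947, 0.002, -0.32], [0.32, 0.003, -0.947], [-0.001, -1.0, -0.004]]
ft_force: [0.4, 0.2, 1.0]
finger_gap: 0.0856
```

```bash
python3 go.py .4462 .2502 .079 -18.7; python3 look.py pics/w2.png
```

```text
shift [0.0795 0.2144 0.0971] turn [ 0.2297  0.0302 -0.0642] f [0.3557 0.2249 1.0042]
5.3833 [ 0.8277  0.3244 -0.4346 -0.0008 -0.8077  0.4179] [0.4473 0.2509 0.0811] [0.3557 0.2249 1.0042] 0.08558696649548717
[[-0.9474  0.0023 -0.3201]
 [ 0.3201  0.0034 -0.9474]
 [-0.0011 -1.     -0.004 ]]
```

View pics/w2.png

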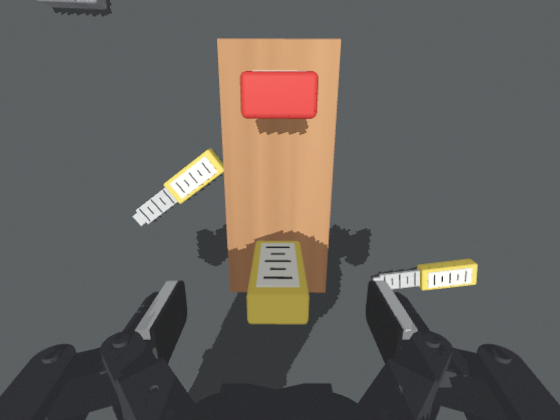

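The handle at (278,285) is centred between the pads (165 and 390), so I'll close.

Request:
{"name": "move_arm", "arguments": {"moves": [[0.1,0.2,0.1,0.2,0,0,0.3],[0,0,0,0,0,0,1],[0,0,0,0,0,0,1],[0,0,0,0,0,0,1],[0,0,0,0,0,0,1],[0,0,0,0,0,0,1],[0,0,0,0,0,0,1],[0,0,0,0,0,0,1],[0,0,0,0,0,0,1],[0,0,0,0,0,0,1]]}}

```text
t: 6.27
eef_pos: [0.4463, 0.2506, 0.08]
tool_rot: [[-0.947, 0.002, -0.32], [0.32, 0.001, -0.947], [-0.002, -1.0, -0.002]]
ft_force: [-0.0, 0.4, 0.6]
finger_gap: 0.027
```

```bash
python3 go.py .4462 .2502 .20 -18.7; python3 -c "
from h import *
s=readout.state();print(s['ft_force'],s['ft_torque'],s['finger_gap'])"
```

```text
shift [ -0.0289 -11.9979   0.0172] turn [ 0.1059  0.0374 -0.1148] f [-0.0255  0.4348  0.6317]
[-0.0255  0.4348  0.6317] [-0.0584  0.0519  0.0103] 0.02697525269807743
```

Request:
{"name": "move_arm", "arguments": {"moves": [[0,-1,0,0.1,0,0,1],[0,-2,0,0,0,0,1],[0,-2,0,0,0,0,1],[0,-2,0,0,0,0,1],[0,-3,0,0,0,0,1],[0,-3,0,0,0,0,1],[0,-3,0,0,0,0,1],[0,-1.5,0,0,0,0,1],[0,0,0,0,0,0,1],[0,0,0,0,0,0,1]]}}

```text
t: 7.1
eef_pos: [0.4434, 0.2494, 0.2578]
tool_rot: [[-0.947, -0.007, -0.322], [0.322, -0.004, -0.947], [0.005, -1.0, 0.006]]
ft_force: [0.0, 1.0, -1.8]
finger_gap: 0.0264
```

```bash
python3 go.py .553 -.111 .25 -7; python3 - <<'E'
from h import *
s=cams.snapshot("scene");
cv2.imwrite("pics/s2.png",cv2.resize(s["image"][100:320,280:500],None,fx=2.6,fy=2.6,interpolation=cv2.INTER_CUBIC))
# slot from first wrist picture is gone: re-measure later
print(readout.state()["finger_gap"])
E
```

```text
shift [-21.9935   0.8623  30.5759] turn [ -0.3302 -11.8088   0.3236] f [ 0.023   0.9521 -1.8124]
0.02661898111147322
```

View pics/s2.png

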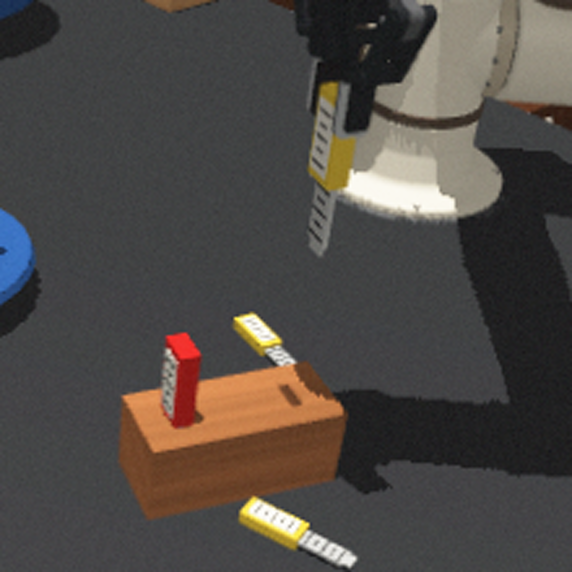

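The gauge is held straight and the red gauge is undisturbed. Now over to the mould.

Request:
{"name": "move_arm", "arguments": {"moves": [[-2,0,2.7,0,0,0,1],[-2,0,2.7,0,0,0,1],[-2,0,2.7,0,0,0,1],[-2,0,2.7,0,0,0,1],[-2,0,2.7,0,0,0,1],[-2,0,2.7,0,0,0,1],[-2,0,2.7,0,0,0,1],[-2,0,2.7,0,0,0,1],[-2,0,2.7,0,0,0,1],[-2,0,2.7,0,0,0,1],[-1,0,1.4,0,-6,0,1],[0,0,0,0,-6,0,1],[0,0,0,0,0,0,1],[0,0,0,0,0,0,1]]}}

```text
t: 8.32
eef_pos: [0.5418, -0.1046, 0.2256]
tool_rot: [[-0.992, -0.062, -0.11], [0.111, -0.014, -0.994], [0.06, -0.998, 0.021]]
ft_force: [0.3, 0.0, -1.8]
finger_gap: 0.0269
```

```bash
python3 look.py pics/w3.png;python3 go.py .553 -.111 .25 -7
```

```text
8.3167 [ 0.1076  0.2786 -0.0987  0.0078 -1.2566  1.3493] [ 0.5418 -0.1046  0.2256] [ 0.3499  0.0274 -1.7766] 0.02689261209362938
[[-0.992  -0.0619 -0.1103]
 [ 0.1114 -0.0142 -0.9937]
 [ 0.06   -0.998   0.021 ]]
shift [-1.0586 -2.5158  0.5972] turn [-1.2134  0.662   3.4704] f [-0.6233 -0.9759 -1.6145]
```

View pics/w3.png

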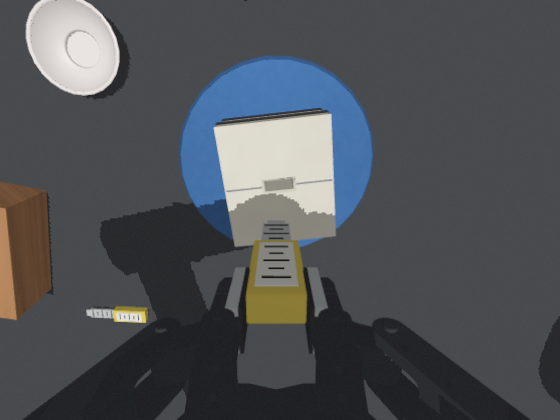

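The slot is at (279,185), and the blade and handle hang below it at (276,230)-(276,285). Next I'll fit the mould's top face and the slot.

```bash
cat > slot.py <<'E'
from h import *
w=np.load("w.npy",allow_pickle=True).item()
im=w["image"];g=cv2.cvtColor(im,cv2.COLOR_BGR2GRAY)
print([(d["xy"],d["confidence"],atz(w,d["xy"],.122)) for d in nets.pinpoint(cams.snapshot("wrist"),"mould_slot")])
x0,y0=np.round(proj(w,[.553,-.111,.122])[0]).astype(int);print(x0,y0)
k=g[y0-25:y0+25,x0-35:x0+35];b=((k<150)&(k>20)).astype(np.uint8)*255
# four mould top corners by white mask
h=cv2.cvtColor(im,cv2.COLOR_BGR2HSV);m=cv2.inRange(h,(8,4,80),(40,70,255));m[:100]=0;m[260:]=0;m[:,:190]=0;m[:,360:]=0
m=cv2.morphologyEx(m,cv2.MORPH_CLOSE,np.ones((9,9)))
c=max(cv2.findContours(m,cv2.RETR_EXTERNAL,cv2.CHAIN_APPROX_NONE)[0],key=cv2.contourArea)
q=cv2.approxPolyDP(cv2.convexHull(c),8,True)[:,0];print(q.tolist())
W=np.array([atz(w,p,.122) for p in q]);print(W)
for i in range(len(W)):
    e=W[(i+1)%len(W)]-W[i];print(np.linalg.norm(e).round(4),np.degrees(np.arctan2(e[1],e[0])).round(1))
print("centre",W.mean(0))
for xy in [(263,181),(295,178),(264,192),(295,190),(279,185)]: print(xy,atz(w,xy,.122))
E
python3 slot.py; python3 - <<'E'
import cv2
a=cv2.imread("pics/w3.png")[150:250,220:340];cv2.imwrite("pics/c3.png",cv2.resize(a,None,fx=6,fy=6,interpolation=cv2.INTER_CUBIC))
E
```

```text
[([279.3, 182.3], 0.79, array([ 0.5601, -0.1115,  0.122 ]))]
280 190
[[327, 112], [335, 235], [294, 259], [250, 259], [234, 245], [214, 127]]
[[ 0.6135 -0.1557  0.122 ]
 [ 0.5035 -0.1579  0.122 ]
 [ 0.4827 -0.1175  0.122 ]
 [ 0.4878 -0.0755  0.122 ]
 [ 0.5045 -0.0627  0.122 ]
 [ 0.6122 -0.0637  0.122 ]]
0.11 -178.8
0.0455 117.3
0.0423 83.1
0.021 37.5
0.1077 -0.6
0.092 -89.2
centre [ 0.534  -0.1055  0.122 ]
(263, 181) [ 0.5629 -0.0976  0.122 ]
(295, 178) [ 0.5624 -0.1255  0.122 ]
(264, 192) [ 0.5529 -0.0972  0.122 ]
(295, 190) [ 0.5516 -0.1245  0.122 ]
(279, 185) [ 0.5577 -0.111   0.122 ]
```

View pics/c3.png

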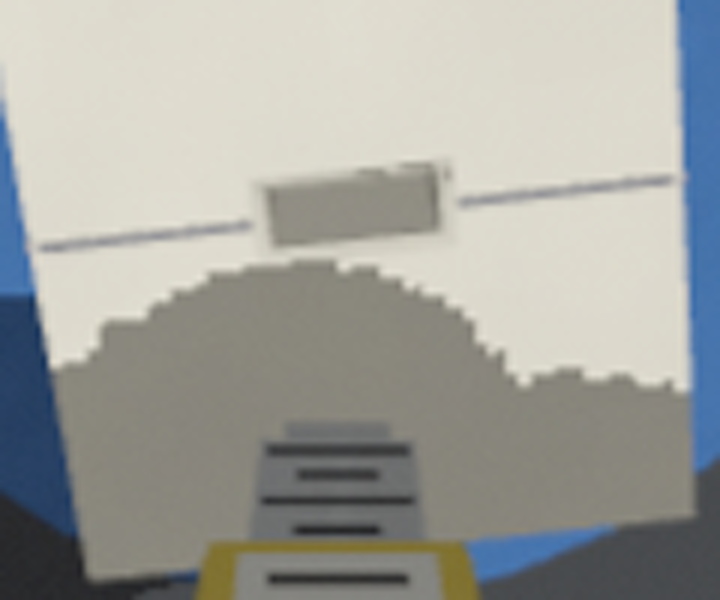

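```bash
cat > tip.py <<'E'
from h import *
import sys
# tip edge pixel seen in w.npy -> offset of tip in tool axes (mm) assuming 69 mm ahead of the TCP
w=np.load("w.npy",allow_pickle=True).item();s=readout.state();R=s["tool_rot"];p=s["eef_pos"]
xy=tuple(map(float,sys.argv[1:3]))
o,d=ray(w,xy);ol=R.T@(o-p);dl=R.T@d
print("tip local mm",(ol+dl*(.069-ol[1])/dl[1])*1000,"pred px of (-1.5,69,0)",proj(w,p+R@np.array([-.0015,.069,0])))
E
python3 tip.py 276.2 220.7
python3 - <<'E'
from h import *
w=np.load("w.npy",allow_pickle=True).item()
a=atz(w,(226.7,191.2),.122);b=atz(w,(331.7,179.8),.122);print(a,b,np.degrees(np.arctan2(*(a-b)[[1,0]]))-90)
E
python3 go.py .5580 -.1110 .25 0
```

```text
tip local mm [-1.2653 69.      0.9542] pred px of (-1.5,69,0) [[274.9931 220.4216]]
[ 0.5574 -0.0648  0.122 ] [ 0.5571 -0.1571  0.122 ] -0.20573588396266018
shift [-1.501  -2.3897  0.6063] turn [-1.0075 -6.2164  3.374 ] f [ 0.1395  0.3006 -0.6913]
```

Request:
{"name": "move_arm", "arguments": {"moves": [[-0.7,-0.7,0.3,-0.5,-3.1,1.7,1],[-0.8,0,0.3,-0.5,-3.1,1.7,1],[0,0,0,0,0,0,1],[0,0,0,0,0,0,1]]}}

```text
t: 8.8
eef_pos: [0.5573, -0.1076, 0.2337]
tool_rot: [[-1.0, 0.002, 0.004], [-0.004, 0.0, -1.0], [-0.002, -1.0, -0.0]]
ft_force: [0.0, 0.2, -1.5]
finger_gap: 0.0272
```

```bash
python3 go.py .5577 -.1105 .205 0;python3 -c "
from h import *
print(readout.state()['eef_pos'])"
```

```text
shift [-0.0321  2.8746  0.2894] turn [ 0.0244  0.2228 -0.1367] f [ 0.0483  0.1692 -1.4707]
[ 0.5573 -0.1076  0.2337]
```

Request:
{"name": "move_arm", "arguments": {"moves": [[0,1.4,0.3,0,0.2,-0.1,1],[0,1.3,0,0,0,0,1],[0,0,0,0,0,0,1],[0,0,0,0,0,0,1]]}}

```text
t: 9.13
eef_pos: [0.5571, -0.1083, 0.2077]
tool_rot: [[-1.0, 0.001, -0.003], [0.003, -0.0, -1.0], [-0.001, -1.0, 0.0]]
ft_force: [-0.5, -0.2, -0.5]
finger_gap: 0.0265
```

```bash
python3 look.py pics/w4.png; python3 go.py .5577 -.1105 .195 0;  python3 - <<'E'
import cv2
a=cv2.imread("pics/w4.png")[150:270,210:350];cv2.imwrite("pics/c4.png",cv2.resize(a,None,fx=5,fy=5,interpolation=cv2.INTER_CUBIC))
E
```

```text
9.1333 [ 0.0936  0.2843 -0.1323  0.0003 -1.153   1.4744] [ 0.5571 -0.1083  0.2077] [-0.5031 -0.2283 -0.4722] 0.02653804091588446
[[-1.      0.0012 -0.0027]
 [ 0.0027 -0.0001 -1.    ]
 [-0.0012 -1.      0.0001]]
shift [-0.0698  1.2509  0.2305] turn [ 0.0124 -0.1517 -0.0474] f [ 0.3948 -0.3138 -0.8333]
```

View pics/c4.png

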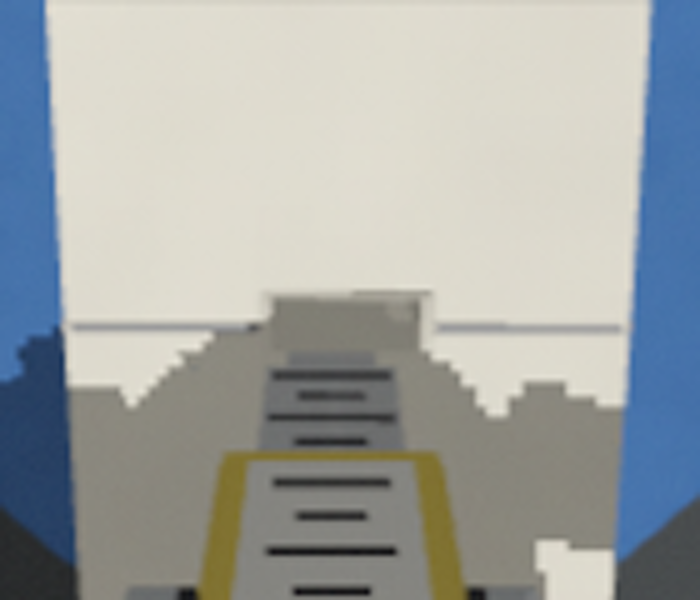

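The tip at crop column 332 sits about 2.3 mm to one side of the slot (347), which agrees with the computed 0.23 cm correction.

```bash
python3 tip.py 276.4 220.2; python3 -c "
from h import *
w=np.load('w.npy',allow_pickle=True).item()
print(atz(w,(225,215.4),.122),atz(w,(333,215.6),.122),atz(w,(279.4,215),.122))"
```

```text
tip local mm [-1.729  69.      0.3446] pred px of (-1.5,69,0) [[275.9667 220.4717]]
[ 0.5575 -0.065   0.122 ] [ 0.5571 -0.1564  0.122 ] [ 0.5578 -0.1111  0.122 ]
```

Request:
{"name": "move_arm", "arguments": {"moves": [[-0.1,0,0.2,0,-0.1,0,1],[0,0.7,0,0,0,0,1],[0,0,0,0,0,0,1],[0,0,0,0,0,0,1]]}}

```text
t: 9.52
eef_pos: [0.5592, -0.1098, 0.2022]
tool_rot: [[-1.0, 0.004, -0.001], [0.001, -0.0, -1.0], [-0.004, -1.0, 0.0]]
ft_force: [0.3, 0.5, 0.4]
finger_gap: 0.0267
```

```bash
python3 go.py .5577 -.1105 .195 0
```

```text
shift [0.1565 0.7176 0.0665] turn [-0.0117 -0.0471 -0.2415] f [0.2813 0.455  0.448 ]
```

Request:
{"name": "move_arm", "arguments": {"moves": [[0.15,0.6,0.1,0,0,-0.2,1],[0,0.6,0,0,0,0,1],[0,0,0,0,0,0,1],[0,0,0,0,0,0,1]]}}

```text
t: 9.85
eef_pos: [0.5576, -0.1111, 0.1891]
tool_rot: [[-1.0, 0.0, -0.001], [0.001, -0.0, -1.0], [-0.0, -1.0, 0.0]]
ft_force: [-0.2, -0.6, -0.7]
finger_gap: 0.0269
```

```bash
python3 go.py .5577 -.1108 .136 0
```

```text
shift [-0.0099  5.3088 -0.0271] turn [-0.0102 -0.0755 -0.0267] f [-0.1898 -0.5818 -0.6736]
```

Tip is about 2 mm inside the mouth, with no contact. Now down in stages.

Request:
{"name": "move_arm", "arguments": {"moves": [[0,0.7,0,0,0,0,1],[0,0.7,0,0,0,0,1],[0,0,0,0,0,0,1],[0,0,0,0,0,0,1]]}}

```text
t: 10.18
eef_pos: [0.5574, -0.1112, 0.1732]
tool_rot: [[-1.0, -0.0, -0.002], [0.002, -0.0, -1.0], [0.0, -1.0, 0.0]]
ft_force: [-0.1, 1.0, -1.1]
finger_gap: 0.0269
```

```bash
python3 go.py .5577 -.1108 .136 0
```

```text
shift [-0.0323  3.724  -0.0378] turn [-0.0109 -0.0931  0.0109] f [-0.1467  0.994  -1.1221]
```

Request:
{"name": "move_arm", "arguments": {"moves": [[0,0.8,0,0,0,0,1],[0,0.8,0,0,0,0,1],[0,0.8,0,0,0,0,1],[0,0.4,0,0,0,0,1],[0,0,0,0,0,0,1],[0,0,0,0,0,0,1]]}}

```text
t: 10.68
eef_pos: [0.557, -0.1111, 0.1414]
tool_rot: [[-1.0, -0.002, -0.002], [0.002, -0.0, -1.0], [0.002, -1.0, 0.0]]
ft_force: [-0.7, -0.4, -0.5]
finger_gap: 0.0269
```

```bash
python3 go.py .5577 -.1108 .136 0
```

```text
shift [-0.0706  0.5443 -0.0343] turn [-0.0135 -0.0926  0.092 ] f [-0.6734 -0.4293 -0.4676]
```

Request:
{"name": "move_arm", "arguments": {"moves": [[-0.05,0.3,0,0,0,0.1,1],[0,0.2,0,0,0,0,1],[0,0.1,0,0,0,0,1],[0,0,0,0,0,0,1]]}}

```text
t: 11.02
eef_pos: [0.5584, -0.1112, 0.1363]
tool_rot: [[-1.0, 0.002, -0.001], [0.001, -0.001, -1.0], [-0.002, -1.0, 0.001]]
ft_force: [0.5, 0.7, -0.5]
finger_gap: 0.0266
```

Request:
{"name": "move_arm", "arguments": {"moves": [[0,0.15,0,0,0,0,1],[0,0.15,0,0,0,0,1],[0,0.1,0,0,0,0,1]]}}

```text
t: 11.27
eef_pos: [0.559, -0.1113, 0.136]
tool_rot: [[-1.0, 0.005, 0.0], [-0.0, -0.002, -1.0], [-0.005, -1.0, 0.002]]
ft_force: [-1.0, 0.2, 1.6]
finger_gap: 0.0265
```

Request:
{"name": "move_arm", "arguments": {"moves": [[0.05,0.3,0,0,0,-0.2,1],[0,0.4,0,0,0,0,1]]}}

```text
t: 11.43
eef_pos: [0.5596, -0.1114, 0.1359]
tool_rot: [[-1.0, 0.005, 0.003], [-0.003, -0.004, -1.0], [-0.005, -1.0, 0.004]]
ft_force: [-10.0, 5.8, 24.2]
finger_gap: 0.0264
```

```bash
python3 go.py .5577 -.1108 .136 0; python3 - <<'E'
from h import *
s=cams.snapshot("scene");d=cams.snapshot("side")
a=lambda p,n=None:cv2.resize(p["image"][np.s_[90:220,180:320] if n is None else n],(400,372),interpolation=cv2.INTER_CUBIC)
cv2.imwrite("pics/home.png",np.hstack([a(s),a(d,np.s_[100:230,240:380])]))
E
```

```text
shift [ 0.1855 -0.0161 -0.0609] turn [-0.2148  0.1515 -0.294 ] f [-9.9756  5.7986 24.214 ]
```

View pics/home.png

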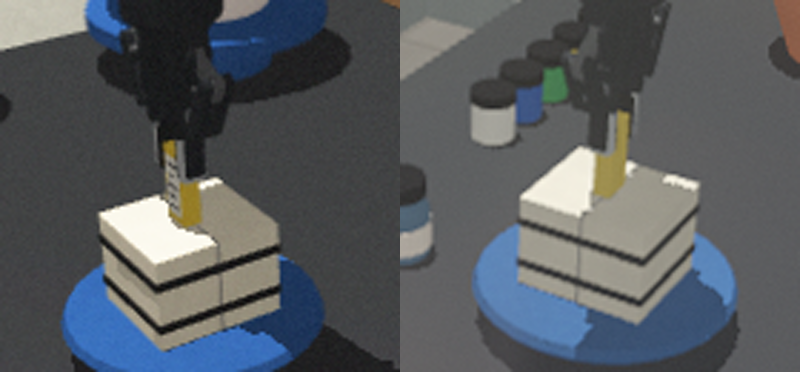

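Fully home: the shoulder is on the plaster in both views, contact force is 24 N, and the height matches the prediction. I'll draw it straight out.

Request:
{"name": "move_arm", "arguments": {"moves": [[0.15,-0.3,0,-0.2,0,-0.3,1],[0,-1,0,0,0,0,1],[0,-1.2,0,0,0,0,1],[0,-1.2,0,0,0,0,1],[0,-1.2,0,0,0,0,1],[0,0,0,0,0,0,1],[0,0,0,0,0,0,1]]}}

```text
t: 12.12
eef_pos: [0.5588, -0.1114, 0.1884]
tool_rot: [[-1.0, 0.004, 0.002], [-0.002, 0.001, -1.0], [-0.004, -1.0, -0.001]]
ft_force: [-0.5, -0.8, -1.8]
finger_gap: 0.027
```

```bash
python3 go.py .5577 -.1108 .25 0
```

```text
shift [ 0.0818 -6.1607 -0.0636] turn [ 0.0413  0.111  -0.2174] f [-0.531  -0.7858 -1.7871]
```

```bash
python3 - <<'E'
import numpy as np
s=None
from workcell import readout
st=readout.state();
D=[((.6243,0,.2034),(.2586,.3856,.0066)),((.4312,.2626,.2584),(.8683,.1386,-.1922)),((.4473,.2509,.0811),(.8277,.3244,-.4346)),((.5571,-.1083,.2077),(.0936,.2843,-.1323)),(st['eef_pos'],st['qpos'][:3])]
A=[];b=[]
for p,q in D:
    r=np.hypot(p[0],p[1]);print("d",r*np.sin(q[0]-np.arctan2(p[1],p[0])))
    rho=np.sqrt(r*r-.16**2);f=q[1]-q[2]
    # unknown a,z0,L1,L2,e (elbow offset, perpendicular to forearm)
    A.append([1,0,np.sin(q[1]),np.cos(f),np.sin(f)]);b.append(rho)
    A.append([0,1,np.cos(q[1]),-np.sin(f),np.cos(f)]);b.append(p[2])
x,res,rk,_=np.linalg.lstsq(np.array(A),np.array(b),rcond=None);print(x,res,rk,np.array(A)@x-b)
a,z0,L1,L2,e=x
for q2 in(-.6,-.4,-.2,0,.2):
  for f in(-.3,-.5):
    print(q2,"q3",round(q2-f,2),"wrist rho",a+L1*np.sin(q2)+L2*np.cos(f)+e*np.sin(f),"z_tcp-T",z0+L1*np.cos(q2)-L2*np.sin(f)+e*np.cos(f))
E
```

```text
d 0.15965058736804527
d 0.15943305979881547
d 0.15962980640911612
d 0.15989439421421633
d 0.15967282880641284
[ 0.00353697 -0.15665228  0.55371776  0.4205738   0.00319092] [6.76622023e-07] 5 [ 2.58205333e-04  3.63304958e-04 -1.76087928e-09 -2.28808888e-04
  9.57005162e-05 -3.74770596e-05  2.31882966e-04 -1.30431366e-04
 -5.85787055e-04  3.34123565e-05]
-0.6 q3 -0.3 wrist rho 0.0917309181154791 z_tcp-T 0.42768716788760225
-0.6 q3 -0.1 wrist rho 0.05844282684111552 z_tcp-T 0.5047848255875955
-0.4 q3 -0.1 wrist rho 0.18875563134841541 z_tcp-T 0.48069201030313513
-0.4 q3 0.1 wrist rho 0.15546754007405184 z_tcp-T 0.5577896680031283
-0.2 q3 0.1 wrist rho 0.2943767465842387 z_tcp-T 0.5133644499697705
-0.2 q3 0.3 wrist rho 0.26108865530987513 z_tcp-T 0.5904621076697637
0 q3 0.3 wrist rho 0.4043834832651999 z_tcp-T 0.5244019398218452
0 q3 0.5 wrist rho 0.37109539199083635 z_tcp-T 0.6014995975218385
0.2 q3 0.5 wrist rho 0.5143902199461612 z_tcp-T 0.5133644499697705
0.2 q3 0.7 wrist rho 0.4811021286717976 z_tcp-T 0.5904621076697637
```

In-plane levelling needs the forearm sloping upward, since q5 must stay at or below -0.16. So I'll raise the tool to about z=0.5, then tilt with the wrist roughly fixed.

Request:
{"name": "move_arm", "arguments": {"moves": [[0,-2,0,0,0,-0.2,1],[0,-3,0,0,0,0,1],[0,-3,0,0,0,0,1],[0,-3,0,0,0,0,1],[0,-3,0,0,-5,0,1],[0,-3,0,0,0,0,1],[0,-3,0,0,0,0,1],[0,-3,0,0,0,0,1],[0,-3,0,0,0,0,1],[0,-3,0,0,0,0,1],[0,-2,0,0,0,0,1],[0,0,0,0,0,0,1]]}}

```text
t: 13.12
eef_pos: [0.5593, -0.1121, 0.4963]
tool_rot: [[-0.996, -0.026, 0.09], [-0.09, 0.003, -0.996], [0.026, -1.0, -0.006]]
ft_force: [-0.9, -0.2, -0.7]
finger_gap: 0.027
```

```bash
python3 go.py .5577 -.1108 .50 5.3; python3 -c "
from h import *
print(readout.state()['qpos'])"
```

```text
shift [ 0.1577 -0.3678 -0.1457] turn [ 0.332  -0.1344  1.478 ] f [-0.854  -0.2186 -0.6883]
[ 0.0828  0.2704  0.5504 -0.0058 -1.8767  1.5764]
```

Request:
{"name": "move_arm", "arguments": {"moves": [[-3.3,0,0,0,0,7,1],[-3.3,0,0,0,0,7,1],[-3.3,0,0,0,0,7,1],[-3.3,0,0,0,0,7,1],[-3.3,0,0,0,0,7,1],[-3.3,0,0,0,0,7,1],[0,0,0,0,0,0,1]]}}

```text
t: 13.7
eef_pos: [0.7542, -0.0939, 0.5384]
tool_rot: [[-0.752, 0.653, 0.09], [-0.061, 0.067, -0.996], [-0.656, -0.754, -0.011]]
ft_force: [-0.7, 0.2, -1.2]
finger_gap: 0.0271
```

```bash
python3 -c "
from h import *
print(readout.state()['qpos'])"
```

```text
[ 0.082   0.2049  0.3767 -0.0159 -1.0267  1.578 ]
```

Request:
{"name": "move_arm", "arguments": {"moves": [[-3.3,-2,0,0,0,5,1],[-3.3,-2,0,0,0,5,1],[-3.3,-2,0,0,0,5,1],[-3.3,-1.5,0,0,0,5,1],[-3.3,-1.5,0,0,0,5,1],[0,0,0,0,0,0,1]]}}

```text
t: 14.2
eef_pos: [0.7915, -0.0924, 0.7057]
tool_rot: [[-0.434, 0.897, 0.09], [-0.026, 0.087, -0.996], [-0.901, -0.434, -0.015]]
ft_force: [-1.5, -0.9, -0.1]
finger_gap: 0.027
```

```bash
python3 -c "
from h import *
print(readout.state()['qpos'])"
```

```text
[ 0.0787  0.1557  0.4731 -0.0241 -0.7668  1.5801]
```

Request:
{"name": "move_arm", "arguments": {"moves": [[-3.3,-1,0,0,0,6,1],[-3.3,-1,0,0,0,6,1],[-3.3,-1,0,0,0,6,1],[-3.3,-1,0,0,0,6,1],[0,0,0,0,0,0,1],[0,0,0,0,0,0,1]]}}

```text
t: 14.7
eef_pos: [0.7965, -0.0936, 0.824]
tool_rot: [[-0.063, 0.994, 0.091], [0.013, 0.092, -0.996], [-0.998, -0.062, -0.019]]
ft_force: [0.2, -0.3, -2.3]
finger_gap: 0.0269
```

```bash
cat > lev.py <<'E'
from h import *
from scipy.spatial.transform import Rotation as Ro
s=readout.state();R=Ro.from_matrix(s["tool_rot"]).as_matrix();y=R[:,1].copy();y[2]=0;y/=np.linalg.norm(y)
D=np.column_stack([[0,0,-1],y,np.cross([0,0,-1],y)])
print(s["t"],s["qpos"],abs(s["qvel"]).max(),s["eef_pos"],s["finger_gap"],"turn",Ro.from_matrix(R.T@D).as_rotvec(degrees=True))
E
python3 lev.py
```

```text
14.7 [ 0.0771  0.1049  0.4134 -0.0419 -0.3708  1.592 ] 0.013337148461519255 [ 0.7965 -0.0936  0.824 ] 0.026873346624475592 turn [-0.0335 -1.0788  3.5521]
```

Request:
{"name": "move_arm", "arguments": {"moves": [[-1,0,0,0,-1.1,3.5,1],[0,0,0,0,0,0,1],[0,0,0,0,0,0,1],[0,0,0,0,0,0,1]]}}

```text
t: 15.03
eef_pos: [0.8011, -0.093, 0.8207]
tool_rot: [[-0.028, 0.995, 0.093], [-0.001, 0.093, -0.996], [-1.0, -0.028, -0.001]]
ft_force: [-0.1, 0.6, -1.7]
finger_gap: 0.0265
```

```bash
python3 lev.py; python3 - <<'E'
from h import *
s=cams.snapshot("scene");d=cams.snapshot("side");w=cams.snapshot("wrist")
p=readout.state();T=p["eef_pos"]+p["tool_rot"]@np.array([0,.02,0])
o=[cv2.resize(w["image"],(400,300))]
for c in(s,d):
    u=proj(c,T)[0];print(u);o.append(cv2.resize(c["image"],(400,300)))
cv2.imwrite("pics/fin.png",np.vstack([np.hstack(o[:2]),np.hstack([o[2],np.zeros_like(o[2])])]))
E
```

```text
15.0333 [ 0.077   0.1051  0.3827 -0.0532 -0.3059  1.6206] 0.045667406492468234 [ 0.8011 -0.093   0.8207] 0.02651007128971465 turn [-0.0011 -0.0818  1.6027]
[  46.7333 -247.2265]
[ 195.8554 -213.1851]
```

View pics/fin.png

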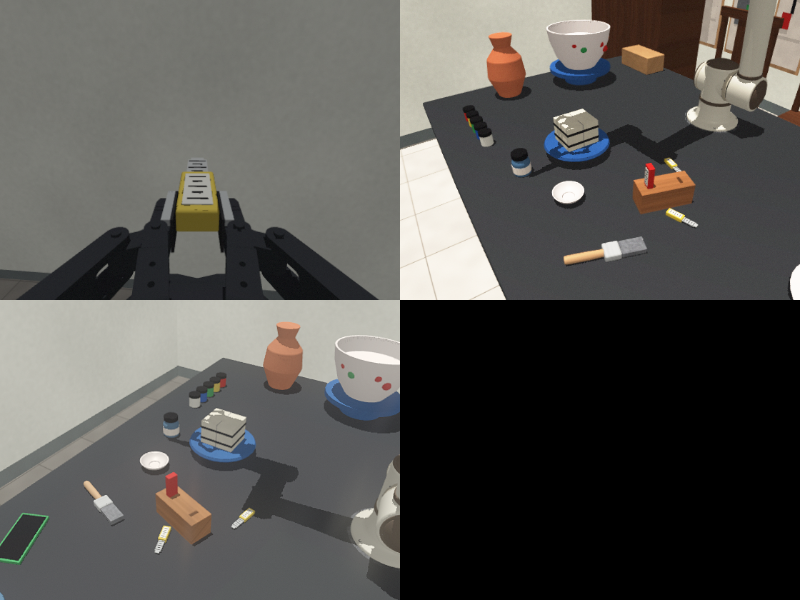

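The marked face is up and the gauge is held straight in the gripper, with the bystanders unmoved. One last trim, then hand in.

Request:
{"name": "move_arm", "arguments": {"moves": [[-0.2,0,0,0,0,2,1],[0,0,0,0,0,0,1],[0,0,0,0,0,0,1],[0,0,0,0,0,0,1],[0,0,0,0,0,0,1],[0,0,0,0,0,0,1]]}}

```text
t: 15.68
eef_pos: [0.8005, -0.0931, 0.8258]
tool_rot: [[0.009, 0.996, 0.093], [0.001, 0.093, -0.996], [-1.0, 0.009, -0.0]]
ft_force: [0.2, -0.2, -0.3]
finger_gap: 0.0271
```

```bash
python3 lev.py; python3 -c "
from h import *
print(order.close_job())"
```

```text
15.6833 [ 0.0768  0.1006  0.3642 -0.0633 -0.255   1.6315] 0.009200026202575201 [ 0.8005 -0.0931  0.8258] 0.02712618266778555 turn [ 0.0001 -0.0228 -0.5257]
the job is handed in; nothing more can be done
None
```

I put the yellow gauge's blade fully home in the mould, drew it out, and handed the job in holding it level with its marked face up. The clock read about 16 s of the 51 s allowed. `close_job` reports no verdict, so the results below are from my own checks.

- **Pick:** I took the larger yellow gauge standing in the tool block. Two smaller yellow gauges lay on the table and I left them alone.
- **Insertion:** With the blade down, the tool stopped at 0.136 m, the height predicted for the shoulder on the plaster. The vertical push was 24 N, and both outside cameras showed the shoulder seated.
- **Final hold:** The tool is about 0.83 m above the table, within about 0.5° of level. The arm is still, and the finger gap is a steady 27 mm. The wrist picture taken just before a last 2° trim shows the marked face up and nothing touching the gauge but the gripper.
- **Bystanders:** The red gauge, jar, dish and brush looked undisturbed in the last scene and side pictures, by eye only. The raised gauge was out of frame in those two views, so its final pose rests on the wrist picture and the arm's readout.

I viewed 10 pictures.

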